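Free the probes of a face-profile gauge with one fingertip stroke

TASK

Get the face-profile gauge ready for the next club head: with the fingertips push its sliding guard fully back by the lip, then run a fingertip lightly along the row of five sprung rollers, from the end at the heel stop (the tall round post) to the end at the toe rest, in one unbroken stroke that rides from each roller straight on to the next. Each roller should dip a few millimetres and spring back, and none may be driven down to its stop. Pick up and disturb nothing lying round the gauge, and leave the guard open and the rollers free.

Things in the scene. Friction and masses are not known exactly. Their poses are not given: they have to be found in the camera images.
- gauge: Face-profile gauge bolted to the table: dark base 138 x 184 x 12 mm (x -54 to +84), row of five sprung white rollers along its y at x = -24 mm under a sliding guard, sloping grey readout panel behind (x from +40 mm, 73 to 101 mm high). Guard rails: inner faces at y = +-61 mm, 58 to 68 mm high. Origin under the middle; x to the back (panel), y along the row, z up.
- guard (a joint): Sliding guard: a steel sheet 48 x 121 x 3 mm, top face 66 mm above the table, 3 mm clear above the rollers. Value in m: 0 covers the rollers, 0.058 is fully back against its stop (slid along the gauge's +x under the panel). Needs about 2 N and stays where it is left.
- lip (a point): Middle of the upper edge of the guard's front face. Along this front edge stands an upright push lip, 44 mm wide along y, 3.5 mm thick, from 66 to 81 mm above the table. It is pushed from its front face in the gauge's +x; the point moves with the guard.
- tip0 (a point): Top of the white roller of probe 0, the end probe at the gauge's +y end. Roller 18 mm in diameter, 13 mm wide along the gauge's x, turns freely about an axle along the gauge's x; pitch of the row 19 mm, tops 60 mm above the table when up. The point rises and sinks with the probe.
- tip1 (a point): Top of the white roller of probe 1. Roller 18 mm in diameter, 13 mm wide along the gauge's x, turns freely about an axle along the gauge's x; pitch of the row 19 mm, tops 60 mm above the table when up. The point rises and sinks with the probe.
- tip2 (a point): Top of the white roller of probe 2. Roller 18 mm in diameter, 13 mm wide along the gauge's x, turns freely about an axle along the gauge's x; pitch of the row 19 mm, tops 60 mm above the table when up. The point rises and sinks with the probe.
- tip3 (a point): Top of the white roller of probe 3. Roller 18 mm in diameter, 13 mm wide along the gauge's x, turns freely about an axle along the gauge's x; pitch of the row 19 mm, tops 60 mm above the table when up. The point rises and sinks with the probe.
- tip4 (a point): Top of the white roller of probe 4, the end probe at the gauge's -y end. Roller 18 mm in diameter, 13 mm wide along the gauge's x, turns freely about an axle along the gauge's x; pitch of the row 19 mm, tops 60 mm above the table when up. The point rises and sinks with the probe.
- probe0 (a joint): How far probe 0 is dipped, in m: 0 sprung fully up, 0.010 bottomed on its stop. The spring pushes back with about 1.7 N at first and 4 N at the bottom.
- probe1 (a joint): How far probe 1 is dipped, in m: 0 sprung fully up, 0.010 bottomed on its stop. The spring pushes back with about 1.7 N at first and 4 N at the bottom.
- probe2 (a joint): How far probe 2 is dipped, in m: 0 sprung fully up, 0.010 bottomed on its stop. The spring pushes back with about 1.7 N at first and 4 N at the bottom.
- probe3 (a joint): How far probe 3 is dipped, in m: 0 sprung fully up, 0.010 bottomed on its stop. The spring pushes back with about 1.7 N at first and 4 N at the bottom.
- probe4 (a joint): How far probe 4 is dipped, in m: 0 sprung fully up, 0.010 bottomed on its stop. The spring pushes back with about 1.7 N at first and 4 N at the bottom.
- heel_stop: Heel stop: a slim round steel post with a black cap, 14 mm in diameter and 80 mm tall over its small foot, fixed on the base plate just beyond one end of the row, 78 mm from the gauge's middle (at either end, as the gauge is set for left- or right-handed heads). Origin under its foot, 12 mm above the table.
- toe_rest: Toe rest: a short square aluminium block 20 x 13 mm, 35 mm tall, with a screw in its top, fixed just beyond the other end of the row. Origin under its foot, 12 mm above the table.
- head_next: Black club head waiting to be checked, 70 x 119 x 50 mm, loose on the table; not to be disturbed. Origin under its middle.
- gauge_pin: Steel pin gauge with a dark grip, lying, 12 mm thick, 64 mm long along its y, loose; not to be disturbed. Origin under its middle.
- ferrule: Small black tapered ferrule standing on end, 15 mm in diameter, 24 mm tall, loose; not to be disturbed. Origin under its middle.

How it is judged (in metres and radians):
On the way, in this order (a step that is already met when the one before it is completed fails the run):
1. The guard has been slid back, under the readout panel (value of joint guard above 0.053 m), for 0.1 s.
2. The roller next to the heel stop dips (((y of heel_stop in the frame of gauge above 0 m and value of joint probe0 above 0.001 m) or (y of heel_stop in the frame of gauge below 0 m and value of joint probe4 above 0.001 m))).
3. The fingertip rides on to the second roller from its heel side: it dips while the fingertip is still at least 3.5 mm short of its axle (((y of heel_stop in the frame of gauge above 0 m and value of joint probe1 above 0.001 m and y of the grasp point in the frame of tip1 above 0.0035 m) or (y of heel_stop in the frame of gauge below 0 m and value of joint probe3 above 0.001 m and y of the grasp point in the frame of tip3 below -0.0035 m))).
4. The fingertip rides on to the third roller from its heel side: it dips while the fingertip is still at least 3.5 mm short of its axle (((y of heel_stop in the frame of gauge above 0 m and value of joint probe2 above 0.001 m and y of the grasp point in the frame of tip2 above 0.0035 m) or (y of heel_stop in the frame of gauge below 0 m and value of joint probe2 above 0.001 m and y of the grasp point in the frame of tip2 below -0.0035 m))).
5. The fingertip rides on to the fourth roller from its heel side: it dips while the fingertip is still at least 3.5 mm short of its axle (((y of heel_stop in the frame of gauge above 0 m and value of joint probe3 above 0.001 m and y of the grasp point in the frame of tip3 above 0.0035 m) or (y of heel_stop in the frame of gauge below 0 m and value of joint probe1 above 0.001 m and y of the grasp point in the frame of tip1 below -0.0035 m))).
6. The fingertip rides on to the fifth roller from its heel side: it dips while the fingertip is still at least 3.5 mm short of its axle (((y of heel_stop in the frame of gauge above 0 m and value of joint probe4 above 0.001 m and y of the grasp point in the frame of tip4 above 0.0035 m) or (y of heel_stop in the frame of gauge below 0 m and value of joint probe0 above 0.001 m and y of the grasp point in the frame of tip0 below -0.0035 m))).
7. The last roller is dipped with the fingertip over it (no more than 3 mm short of its axle) (((y of heel_stop in the frame of gauge above 0 m and value of joint probe4 above 0.0015 m and y of the grasp point in the frame of tip4 below 0.003 m) or (y of heel_stop in the frame of gauge below 0 m and value of joint probe0 above 0.0015 m and y of the grasp point in the frame of tip0 above -0.003 m))), for 0.03 s.
At the end, for the whole second after the job is handed in: The guard stands open (at least 53 of its 58 mm) and all five rollers are sprung up again (within 0.8 mm), after the guard was opened and the rollers were dipped in one stroke from the heel stop to the toe rest, each at least 1 mm (the last 1.5 mm) and each ridden on to from its heel side (value of joint guard above 0.053 m and value of joint each of probe0, probe1, probe2, probe3, probe4 below 0.0008 m); the robot touches nothing.
It fails at once if a roller is driven down to its stop (more than 8.5 of 10 mm) (value of joint any of probe0, probe1, probe2, probe3, probe4 above 0.0085 m).
It fails at once if a loose thing beside the gauge is moved by more than 10 mm or picked up (distance of any of head_next, gauge_pin, ferrule from where it was at the start of the episode above 0.01 m).
It also fails if it takes over 45 s, if anything falls off the work surface, if the arm or the gripper's body presses on something with over 40 N, if the wrist force passes 120 N, or if a joint passes its speed limit or range.

ROBOT

A 6-joint arm with a two-finger parallel gripper is mounted at the origin on the work surface; the furniture and walls round the work are solid. World frame = base frame: x ahead of the robot, y to its left, z up, the work surface at z = 0. Lengths are in mm, angles in rad, forces in N, time in s.
With the tool pointing down it reaches from about 300 to 775 mm from the base axis. Payload 14.6 kg.
Tool frame: the origin (TCP) lies midway between the tips of the shut fingers; the grasp point (between the pads) lies 19 mm behind it; x points along the fingers, z is the direction in which the jaws open and shut, and the axes are right-handed (so a half turn about x gives the same grasp; the last joint's range is limited). The gripper opens to 85 mm and grips with 20 to 120 N. Pads are 22 mm wide; open, the fingers measure 114 mm over their backs; the gripper's body (76 mm by 85 mm) begins 54 mm behind the grasp point. The pads swing forward as they close: fully open they stand 13 mm farther back than shut.
Start: joints at [1.192, 0.3, 1.521, -0, 1.321, -0.067], TCP at [168.722, 523.471, 231.281] pointing down, gripper open.
Joint ranges: [-3.03, 3.03], [-0.79, 2.21], [0.23, 2.52], [-1.04, 4.18], [0, 3.07], [-2.55, 2.55]. Speed limits (rad/s): [2.22, 2.22, 2.57, 3.14, 3.14, 3.14].

INTERFACE

Orientations are given as [roll, pitch, yaw] about the fixed x, y, z axes, in that order (R = Rz(yaw) Ry(pitch) Rx(roll)).
In Python, from bench import r, planner, eyes gives the robot as it stands. Calls block until the motion is done:
- r.move_pose(position, orientation): joint-space move of the TCP to a pose.
- r.move_straight(position, attitude=None, feed=150): straight line of the TCP; attitude=None keeps the orientation; feed is the mean speed in mm/s.
- r.move_j(angles): joint-space move.
- r.gripper_open() and r.grab(squeeze=None): open the fingers fully, or close them until they stop; squeeze is the grip in N (None keeps the last).
- r.dwell(seconds).
- planner.solve_ik(position, orientation): joint angles nearest the present ones, or None.
- eyes.snapshot(name): name is "side" or "top" or "wrist"; returns a dict with "pixels" (400x640x3 uint8, red, green, blue), "fx", "fy", "cx", "cy" (pixels), "T" (4x4, takes a point from camera to world coordinates); the wrist camera has in their place "T_tool_cam" (4x4, takes a point from camera to tool coordinates, whose origin is the TCP and whose axes are the tool frame's). Camera axes: x right, y up, looking along -z (the intrinsics and any distortion apply to the point x, -y, -z); pixel columns grow to the right and rows downward; lengths in mm; the calibration is good to about 2 mm. A picture is of the moment at which its call begins: read the wrist's pose just before it. There is no depth.
A pose or a line that the arm cannot do raises r.MotionError and nothing moves.
- r.hand_in(): hands the job in, once; it reports no verdict.
Trained networks look in a picture, given as the dict that the camera call returned (one of the last four; its "shot" number tells which), for a name from the list of things; names that differ only in an ending like _2 or _b are one class to them, and where a whole thing is asked for, a point or a joint stands for the part that bears it (a point fixed in the world has none). Each returns a list of dicts, best first, with "conf" (0 to 1); they miss things now and then, are a little off and sometimes report something else, mostly with a low value. They report only what shows in the picture. A call takes as long as a camera call.
- eyes.find_in(thing, picture): "position" ([row, column] in pixels, amid what is visible of it).
- eyes.trace(thing, picture): "region" (400x640 bool, what is visible of it) and "position" ([row, column] in pixels, amid what is visible of it).
Readings, each from a call of its own:
- r.read_time(): time.
- r.read_joint_positions(): joint angles.
- r.read_qvel(): joint speeds.
- r.read_joint_torque(): joint torques, N m.
- r.read_tcp_pos(): TCP position.
- r.read_ee_rot(): TCP orientation.
- r.read_wrist_force(): force on the tool from outside, world axes, zero at the start.
- r.read_ft_torque(): the same for the moment, N m.
- r.read_width(): opening from 0.0 (shut) to 1.0 (fully open).
Only numpy, scipy, OpenCV 4.12 (cv2) and the standard library are available. Lean on these libraries where they do the work, as an engineer would, in place of code of your own. Each camera call takes 0.05 s, during which the arm holds its last target.

## Working session

There is one attempt and no reset: what is moved stays moved. The work goes in short steps, each a Python script; the robot and the scene stay as the last script left them, time stands still between calls to the robot, and variables do not carry over. Pictures are saved under pics/ and viewed, and the job is handed in when it is done.

```bash
mkdir -p pics; ls
python3 - <<'E'
from bench import r, planner, eyes
import cv2
print(r.read_time(), r.read_tcp_pos(), r.read_ee_rot())
for n in ["top","side"]:
    p=eyes.snapshot(n); cv2.imwrite(f"pics/{n}0.png",p["pixels"][:,:,::-1])
    print(n,p["fx"],p["fy"],p["cx"],p["cy"],p["T"],[k for k in p])
    for t in ["gauge","guard","lip","tip0","tip4","heel_stop","toe_rest","head_next","gauge_pin","ferrule"]:
        print(t,[(d["position"],round(d["conf"],2)) for d in eyes.find_in(t,p)][:3])
print(r.read_time())
E
```

```text
pics
0.0 [168.61330915 523.25369049 230.69459999] [ 3.09133873  1.56955296 -1.93280197]
top 406.1702434577501 406.1702434577501 313.4176557480907 195.1066516351196 [[-8.50827924e-03  9.91459247e-01 -1.30139042e-01  3.02392622e+02]
 [-9.99794875e-01 -6.04238785e-03  1.93312678e-02  5.54008656e+01]
 [ 1.83798137e-02  1.30276823e-01  9.91307284e-01  9.32475364e+02]
 [ 0.00000000e+00  0.00000000e+00  0.00000000e+00  1.00000000e+00]] ['pixels', 'fx', 'fy', 'cx', 'cy', 'T', 'shot']
gauge [([147.2, 322.9], 0.88), ([174.0, 293.7], 0.24)]
guard [([161.9, 328.8], 0.77)]
lip [([160.8, 327.8], 0.58)]
tip0 []
tip4 []
heel_stop [([172.4, 290.4], 0.41)]
toe_rest [([160.7, 360.2], 0.43)]
head_next [([221.6, 202.5], 0.73)]
gauge_pin [([232.1, 409.8], 0.61)]
ferrule []
side 468.6295078617641 468.6295078617641 319.46343554270305 201.22422363854622 [[ 3.59348208e-01 -6.47705922e-01  6.71822822e-01  1.10663565e+03]
 [ 9.33151621e-01  2.41803316e-01 -2.66006031e-01 -2.16085711e+02]
 [ 9.84469537e-03  7.22501346e-01  6.91299420e-01  7.51482241e+02]
 [ 0.00000000e+00  0.00000000e+00  0.00000000e+00  1.00000000e+00]] ['pixels', 'fx', 'fy', 'cx', 'cy', 'T', 'shot']
gauge [([251.7, 316.5], 0.66)]
guard [([224.2, 310.7], 0.61)]
lip [([221.8, 305.9], 0.92)]
tip0 []
tip4 []
heel_stop [([206.4, 342.0], 0.72)]
toe_rest [([248.5, 279.5], 0.44)]
head_next [([174.7, 402.6], 0.76)]
gauge_pin [([213.2, 210.8], 0.52), ([249.0, 277.3], 0.44), ([223.1, 306.6], 0.19)]
ferrule [([194.8, 351.1], 0.36)]
1.1
```

View pics/top0.png

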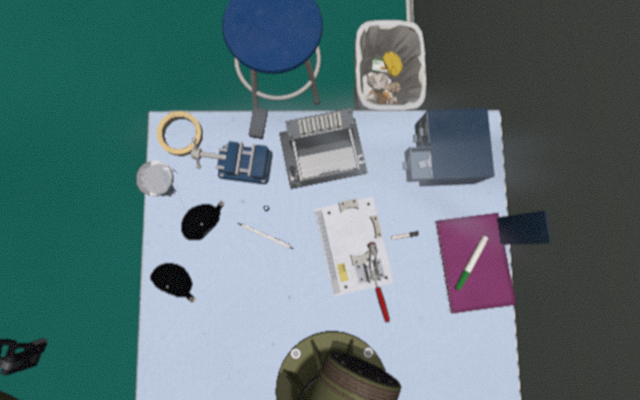

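View pics/side0.png

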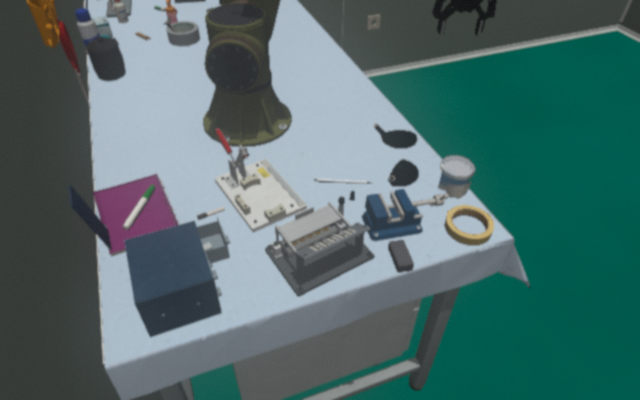

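```bash
cat > h.py <<'E'
import numpy as np, cv2
def px2world(p,row,col,z,T=None):
    T=p["T"] if T is None else T
    d=np.array([(col-p["cx"])/p["fx"],-(row-p["cy"])/p["fy"],-1.])
    d=T[:3,:3]@d; o=T[:3,3]; return o+d*(z-o[2])/d[2]
def w2px(p,P,T=None):
    T=p["T"] if T is None else T
    P=np.atleast_2d(P); c=(P-T[:3,3])@T[:3,:3]
    return np.c_[p["cy"]-p["fy"]*c[:,1]/-c[:,2], p["cx"]+p["fx"]*c[:,0]/-c[:,2]]
E
python3 - <<'E'
from bench import r, planner, eyes
from h import *
p=eyes.snapshot("top"); s=eyes.snapshot("side")
for n,q,(a,b,c,d) in [("t",p,(100,220,250,380)),("s",s,(170,300,255,385))]:
    cv2.imwrite(f"pics/crop_{n}.png",cv2.resize(q["pixels"][a:b,c:d,::-1],None,fx=5 if n=="t" else 4.5,fy=5 if n=="t" else 4.5,interpolation=cv2.INTER_CUBIC)[:600])
for nm,z in [("gauge",40),("lip",75),("guard",66),("heel_stop",60),("toe_rest",45),("ferrule",12),("gauge_pin",6),("head_next",25)]:
    for q in (p,s):
        for d in eyes.find_in(nm,q)[:2]: print(nm,d["conf"],px2world(q,*d["position"],z).round())
E
```

```text
gauge 0.82 [526.  13.  40.]
gauge 0.88 [548.   1.  40.]
lip 0.69 [488.  13.  75.]
lip 0.91 [503.  -2.  75.]
guard 0.75 [494.   9.  66.]
guard 0.76 [492.   9.  66.]
heel_stop 0.64 [462.  81.  60.]
heel_stop 0.29 [485.   5.  60.]
heel_stop 0.46 [486.  81.  60.]
toe_rest 0.54 [495. -66.  45.]
toe_rest 0.54 [508. -69.  45.]
ferrule 0.61 [395. 141.  12.]
gauge_pin 0.51 [ 334. -181.    6.]
gauge_pin 0.2 [524.   6.   6.]
head_next 0.87 [369. 284.  25.]
head_next 0.65 [377. 285.  25.]
```

View pics/crop_t.png

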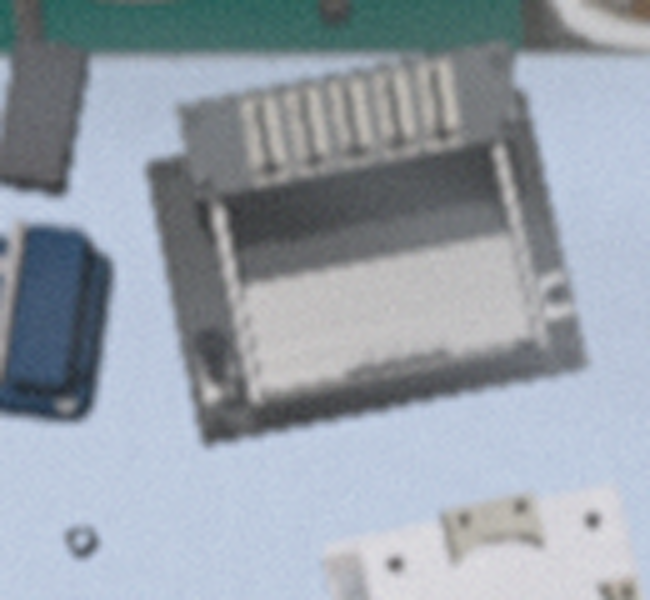

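View pics/crop_s.png

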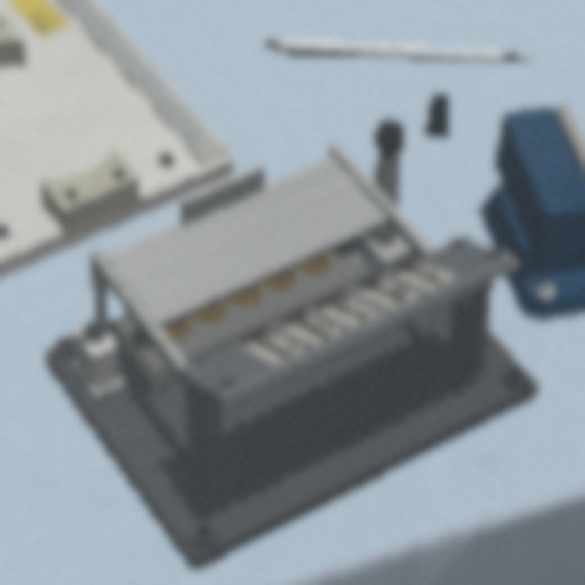

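```bash
cat >> h.py <<'E'
from scipy.spatial.transform import Rotation as Rn
def ori(yaw,sgn=1):
    z=sgn*np.array([np.cos(yaw),np.sin(yaw),0]); x=np.array([0,0,-1.]); y=np.cross(z,x)
    return list(Rn.from_matrix(np.c_[x,y,z]).as_euler("xyz"))
def toolT(r):
    T=np.eye(4); T[:3,:3]=Rn.from_euler("xyz",r.read_ee_rot()).as_matrix(); T[:3,3]=r.read_tcp_pos(); return T
E
python3 - <<'E' 2>&1 | grep -v Gimbal
from bench import r, planner, eyes
from h import *
w=eyes.snapshot("wrist"); print(w["T_tool_cam"].round(3),w["fx"],w["cx"],w["cy"])
print(toolT(r).round(2))
for s in (1,-1):
    o=ori(0.19,s); print(o, planner.solve_ik([480,9,260],o))
E
```

```text
[[-1.00000e-03  3.00000e-01 -9.54000e-01 -1.41265e+02]
 [ 1.00000e-03  9.54000e-01  3.00000e-01  7.60030e+01]
 [ 1.00000e+00 -0.00000e+00 -1.00000e-03 -4.71000e-01]
 [ 0.00000e+00  0.00000e+00  0.00000e+00  1.00000e+00]] 304.34933805584575 319.1817772760118 204.05325126452877
[[-0.0000e+00 -9.5000e-01  3.1000e-01  1.6871e+02]
 [ 0.0000e+00  3.1000e-01  9.5000e-01  5.2348e+02]
 [-1.0000e+00  0.0000e+00  0.0000e+00  2.3127e+02]
 [ 0.0000e+00  0.0000e+00  0.0000e+00  1.0000e+00]]
[np.float64(-0.18999999999999995), np.float64(1.5707963267948966), np.float64(0.0)] [-0.05756284  0.12025034  1.67046355  0.          1.35087876 -0.24756284]
[np.float64(2.951592653589793), np.float64(1.5707963267948966), np.float64(0.0)] None
```

```bash
python3 - <<'E' 2>&1 | grep -v Gimbal
from bench import r, planner, eyes
from h import *
r.move_pose([490,0,250],ori(0.19)); r.grab(20)
print(r.read_time(), r.read_tcp_pos(),r.read_width())
T=toolT(r)
w=eyes.snapshot("wrist"); W=T@w["T_tool_cam"]
np.savez("w1.npz",px=w["pixels"],W=W,k=[w["fx"],w["fy"],w["cx"],w["cy"]])
cv2.imwrite("pics/w1.png",w["pixels"][:,:,::-1])
for nm,z in [("guard",66),("lip",75),("heel_stop",92),("toe_rest",47),("gauge",66)]:
    print(nm,[(d["conf"],d["position"],px2world(w,*d["position"],z,W).round(1)) for d in eyes.find_in(nm,w)[:2]])
print(r.read_wrist_force())
E
```

```text
5.0167 [ 4.90018036e+02 -1.49667600e-02  2.50018188e+02] 0.0014399249005569521
guard [(0.79, [171.5, 320.7], array([490.2,  11.1,  66. ]))]
lip [(0.82, [173.9, 322.0], array([491.7,  10.6,  75. ]))]
heel_stop [(0.83, [101.3, 320.1], array([475.9,  81.2,  92. ]))]
toe_rest [(0.57, [233.0, 320.8], array([505.7, -67.4,  47. ]))]
gauge [(0.83, [162.5, 362.2], array([532.1,  29.1,  66. ]))]
[0.91533443 0.22161201 0.02816805]
```

View pics/w1.png

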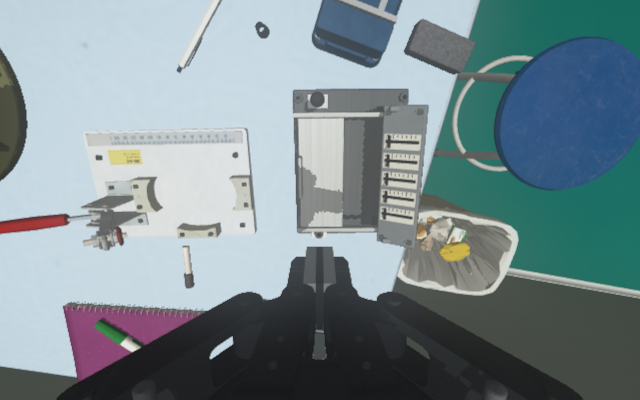

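Run:
```python
from h import *
d=np.load("w1.npz"); c=d["px"][70:260,270:450,::-1]
cv2.imwrite("pics/w1c.png",cv2.resize(c,None,fx=3.15,fy=3.15,interpolation=cv2.INTER_CUBIC))
```

```text
(no output)
```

View pics/w1c.png

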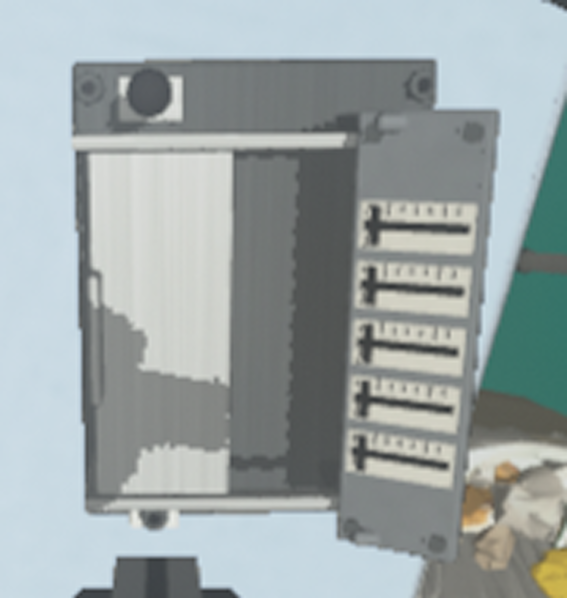

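Run:
```python
from h import *
from scipy.optimize import least_squares
d=np.load("w1.npz"); fx,fy,cx,cy=d["k"]; p=dict(fx=fx,fy=fy,cx=cx,cy=cy); W=d["W"]
obs=[(-54,92,12,73,63),(84,92,12,436,60),(-48,60.5,66,88,152),(0,60.5,66,232,152),(0,-60.5,66,230,494),(-46,22,81,93,272),(-46,-22,81,99,400)]
M=np.array([o[:3] for o in obs],float); uv=np.array([[o[4]/3.15+70,o[3]/3.15+270] for o in obs])
def tr(q): 
    c,s=np.cos(q[2]),np.sin(q[2]); return M@np.array([[c,-s,0],[s,c,0],[0,0,1]]).T+[q[0],q[1],0]
f=lambda q:(w2px(p,tr(q),W)-uv).ravel()
s=least_squares(f,[515,10,.19],loss="soft_l1"); print(s.x,f(s.x).reshape(-1,2).round(1))
```

```text
[5.15074921e+02 1.14573906e+01 2.05456785e-01] [[-1.   0.9]
 [-1.9  4. ]
 [ 0.1 -0.9]
 [-0.6  0.1]
 [ 0.4 -0.3]
 [ 1.6 -0.1]
 [ 2.4 -0.6]]
```

```bash
cat >> h.py <<'E'
G=[515.1,11.5,0.203]
def g2w(x,y,z,G=G):
    c,s=np.cos(G[2]),np.sin(G[2]); return [G[0]+c*x-s*y,G[1]+s*x+c*y,z]
def fg(f,G=G):
    c,s=np.cos(G[2]),np.sin(G[2]); return np.array([c*f[0]+s*f[1],-s*f[0]+c*f[1],f[2]])
E
python3 - <<'E' 2>&1 | grep -v Gimbal
from bench import r, planner, eyes
from h import *
o=ori(G[2])
r.move_pose(g2w(-92,0,120),o)
r.move_straight(g2w(-92,0,72),o,feed=150)
print(r.read_tcp_pos(),fg(r.read_wrist_force()))
r.move_straight(g2w(-12,0,72),feed=60); print(fg(r.read_wrist_force()))
x=-12
while x<14:
    x+=1.5; r.move_straight(g2w(x,0,72),feed=30); f=fg(r.read_wrist_force()); print(x,f.round(1))
    if abs(f[0])>8: break
print(r.read_tcp_pos(),r.read_time())
r.move_straight(g2w(x-15,0,72),feed=80)
r.move_straight(g2w(x-30,0,180),feed=200)
r.move_pose(g2w(-24,-25,230),o)
T=toolT(r); w=eyes.snapshot("wrist"); W=T@w["T_tool_cam"]
np.savez("w2.npz",px=w["pixels"],W=W,k=[w["fx"],w["fy"],w["cx"],w["cy"]])
cv2.imwrite("pics/w2.png",w["pixels"][:,:,::-1])
for i in range(5):
    print(i,[(d["conf"],d["position"]) for d in eyes.find_in("tip%d"%i,w)[:5]])
print(r.read_time())
E
```

```text
[426.00275085  -7.07920708  73.04264682] [-0.33935781  0.00200476 -0.86442265]
[-0.3701337   0.9870815  -0.20120782]
-10.5 [0.1 0.2 1.4]
-9.0 [-0.9  0.  -0.2]
-7.5 [-0.6  0.1 -0.1]
-6.0 [-5.6  0.6  2.2]
-4.5 [-14.1  -0.4   6.7]
[509.21969833  10.35119934  71.68867485] 9.15
0 [(0.83, [124.0, 313.8]), (0.78, [156.1, 318.5]), (0.61, [190.9, 315.7]), (0.53, [172.5, 311.6])]
1 [(0.83, [124.0, 313.8]), (0.78, [156.1, 318.5]), (0.61, [190.9, 315.7]), (0.53, [172.5, 311.6])]
2 [(0.83, [124.0, 313.8]), (0.78, [156.1, 318.5]), (0.61, [190.9, 315.7]), (0.53, [172.5, 311.6])]
3 [(0.83, [124.0, 313.8]), (0.78, [156.1, 318.5]), (0.61, [190.9, 315.7]), (0.53, [172.5, 311.6])]
4 [(0.83, [124.0, 313.8]), (0.78, [156.1, 318.5]), (0.61, [190.9, 315.7]), (0.53, [172.5, 311.6])]
10.8167
```

View pics/w2.png

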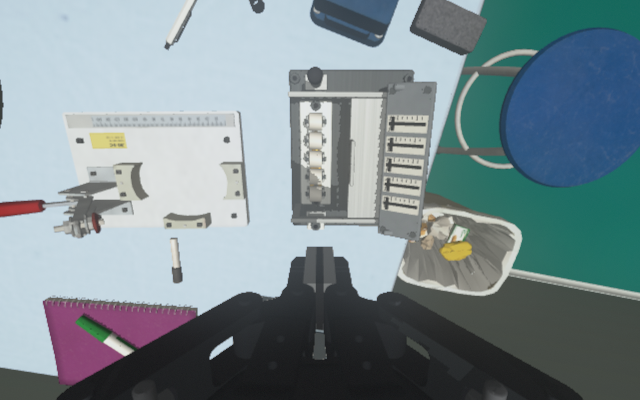

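Run:
```python
from h import *
d=np.load("w2.npz"); fx,fy,cx,cy=d["k"]; p=dict(fx=fx,fy=fy,cx=cx,cy=cy); W=d["W"]
c=cv2.resize(d["px"][60:245,270:450,::-1],None,fx=3.2,fy=3.2,interpolation=cv2.INTER_CUBIC)
def dr(x,y,z,col):
    v=w2px(p,g2w(x,y,z),W)[0]; cv2.circle(c,(int((v[1]-270)*3.2+1.6),int((v[0]-60)*3.2+1.6)),3,col,1); return v.round(1)
for i in range(5): print(dr(-24,38-19*i,60,(0,0,255)))
for q in [(-54,92,12),(84,92,12),(-54,-92,12),(10,60.5,66),(58,60.5,66),(10,-60.5,66),(12,22,81),(12,-22,81),(-24,78,92)]: dr(*q,(0,255,0))
for q in [124,156.1,172.5,190.9]: print(px2world(p,q,314.5,60,W))
cv2.imwrite("pics/w2c.png",c)
```

```text
[122.  318.6]
[141.5 318.6]
[160.4 318.6]
[178.6 318.6]
[196.1 318.6]
[480.38888998  41.16995224  60.        ]
[486.62595975  10.13475255  60.        ]
[489.96662334  -6.48814338  60.        ]
[493.84719111 -25.79756276  60.        ]
```

View pics/w2c.png

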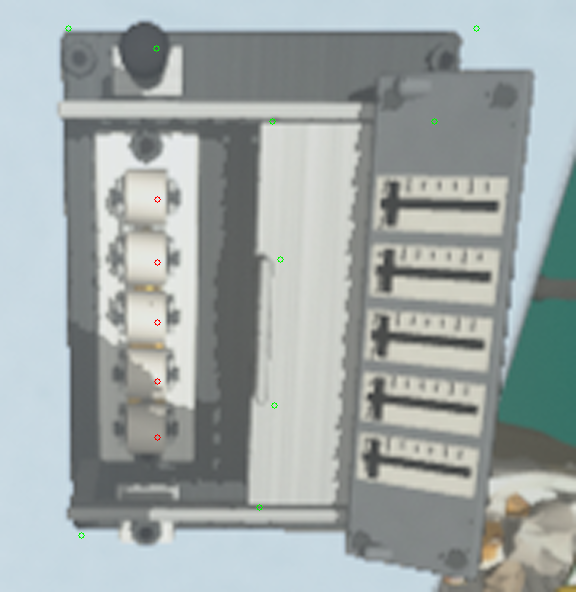

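```bash
cat >> h.py <<'E'
_o=g2w(-1.7,0.6,0); G2=[_o[0],_o[1],G[2]]
E
python3 - <<'E' 2>&1 | grep -v Gimbal
from bench import r, planner, eyes
from h import *
o=ori(G2[2]); g=lambda x,y,z:g2w(x,y,z,G2)
r.move_pose(g(-24,45.5,120),o)
r.move_straight(g(-24,45.5,66),o,feed=100); r.dwell(0.2)
f0=np.mean([fg(r.read_wrist_force()) for _ in range(5)],axis=0); print(f0.round(2))
for z in (62,60,58.5,57,56):
    r.move_straight(g(-24,45.5,z),feed=30); r.dwell(0.15)
    f=np.mean([fg(r.read_wrist_force()) for _ in range(5)],axis=0)-f0
    print(z,f.round(2),r.read_tcp_pos()[2].round(2))
    if abs(f[2])>6: print("STOP"); break
    if abs(f[2])>4: break
print(r.read_time())
T=toolT(r); w=eyes.snapshot("side"); cv2.imwrite("pics/s2.png",cv2.resize(w["pixels"][170:300,255:385,::-1],None,fx=4.5,fy=4.5,interpolation=cv2.INTER_CUBIC))
E
```

```text
[-0.54 -0.54 -0.27]
62 [ 0.28  0.39 -0.35] 62.04
60 [1.22 0.2  0.96] 60.06
58.5 [ 0.39 -0.01  2.2 ] 58.56
57 [ 1.54 -0.09  2.47] 57.02
56 [2.11 0.95 3.58] 56.01
14.325
```

View pics/s2.png

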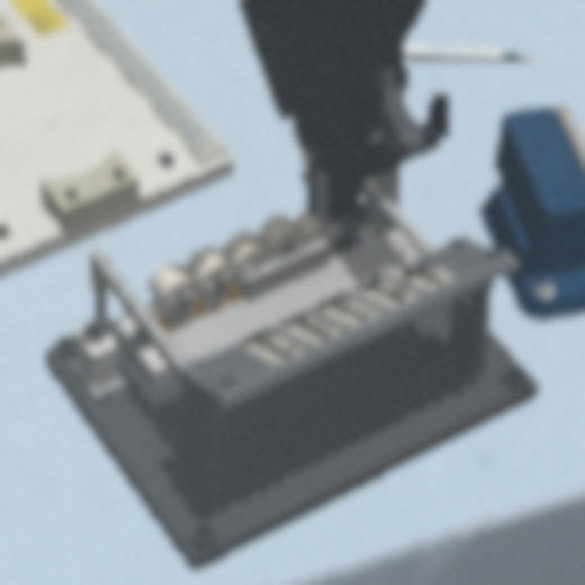

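```bash
python3 - <<'E' 2>&1 | grep -v Gimbal
from bench import r, planner, eyes
from h import *
g=lambda x,y,z:g2w(x,y,z,G2)
r.move_straight(g(-24,-42,56),feed=35)
f=np.mean([fg(r.read_wrist_force()) for _ in range(5)],axis=0); print(f.round(2),r.read_tcp_pos(),g(-24,-42,56))
r.dwell(0.2)
r.move_straight(g(-24,-42,120),feed=80)
r.move_pose(g(-40,-25,230),ori(G2[2])); r.dwell(0.3)
w=eyes.snapshot("wrist"); s=eyes.snapshot("side"); t=eyes.snapshot("top")
a=cv2.resize(w["pixels"][60:245,270:450,::-1],(400,411)); b=cv2.resize(s["pixels"][170:300,255:385,::-1],(400,400))
c=np.zeros((411,800,3),np.uint8); c[:,:400]=a; c[:400,400:]=b; cv2.imwrite("pics/end.png",c)
cv2.imwrite("pics/endtop.png",t["pixels"][:,:,::-1])
for nm,z in [("ferrule",12),("gauge_pin",6),("head_next",25)]:
    for q in (t,s): print(nm,[px2world(q,*d["position"],z).round() for d in eyes.find_in(nm,q)[:1]])
print(r.read_time(),fg(r.read_wrist_force()))
E
```

```text
[-1.86  0.26  2.48] [498.26834977 -34.19189981  55.9882489 ] [np.float64(498.27431704575156), np.float64(-34.231240887637334), 56]
ferrule []
ferrule [array([398., 139.,  12.])]
gauge_pin []
gauge_pin [array([443.,  27.,   6.])]
head_next [array([362., 285.,  25.])]
head_next [array([390., 287.,  25.])]
19.45 [ 0.00639442 -0.10416759 -0.29693648]
```

View pics/end.png

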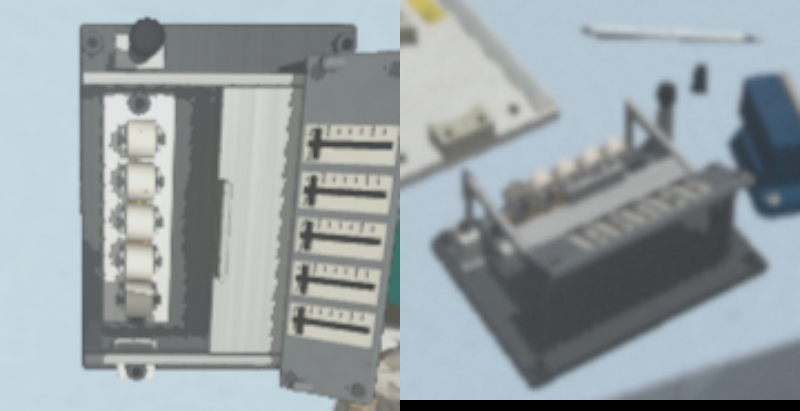

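```bash
python3 -c "
from bench import r
r.hand_in()"
```

```text
the job is handed in; nothing more can be done
```

I opened the guard, ran the five-roller stroke and handed the job in at about 19.5 s of the 45 s allowed. The hand-in gives no verdict, so what follows rests on my own checks.

**Guard:** I pushed it back by the lip with the shut fingertips until it met its stop, where the push rose from under 1 N to about 14 N. The pictures after the stroke show it fully open.

**Stroke:** I pressed the roller next to the heel stop (probe 0, at the gauge's +y end) and felt contact at about 60 mm. From there I ran one unbroken line at fingertip height 56 mm, a dip of about 4 mm, to just past the last roller at the toe rest, then lifted straight off.
- The upward force was about 3.6 N at the start of the stroke and about 2.5 N at the end, well short of what bottoming a roller would need.
- I took no reading between the two ends, so the dips of the middle three rollers follow from the straight line, not from a measurement.

**End state:** The last pictures show all five rollers up and the arm clear of everything.

**Loose things:**
- **Ferrule:** it reads within 4 mm of its first position in the side camera; the top camera missed it.
- **Club head:** it reads within 7 mm in the top camera but 13 mm off in the side camera. I put that down to detector scatter, because the arm never went near it.
- **Pin gauge:** it was not found reliably at the end. The side camera gave only a mistaken position, so its position is unconfirmed. It lay well away from the arm's path.

**Disagreement:** two wrist-camera views of the gauge differed by about 3 mm in x. I used a compromise, which the width of the fingertip and rollers could take.

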